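Sort the vials and the indicator bottle back into their holders after a measuring run

ROBOT

A 6-joint arm with a two-finger parallel gripper is mounted at the origin on a cart in front of the work surface, level with it; the furniture and walls round the work are solid. World frame = base frame: x ahead of the robot, y to its left, z up, the work surface at z = 0. Lengths are in m, angles in rad, forces in N, time in s.
With the tool pointing down it reaches from about 0.375 to 0.9 m from the base axis. Payload 3.1 kg.
Tool frame: the origin (TCP) lies on the centre line of the jaws, within the pads' length; the fingertips stand 8 mm ahead of it and the grasp point (between the pads) lies 11 mm behind it; z points along the fingers, y is the line along which they close (so a half turn about z gives the same grasp; the last joint's range is limited). The gripper opens to 85 mm and grips with 20 to 120 N. Pads are 22 mm wide; open, the fingers measure 114 mm over their backs; the gripper's body (76 mm by 85 mm) begins 54 mm behind the grasp point. The pads swing forward as they close: fully open they stand 13 mm farther back than shut.
Start: joints at [-1.442, 0.527, 1.433, -0, 1.181, -0.178], TCP at [0.189, -0.596, 0.239] pointing down, gripper open.
Joint ranges: [-3.08, 3.08], [-0.75, 2.2], [0.22, 2.44], [-1.43, 4.57], [0, 2.65], [-2.85, 2.85]. Speed limits (rad/s): [2.79, 2.79, 3.14, 3.14, 3.14, 3.14].

INTERFACE

Orientations are given as a unit quaternion [x, y, z, w].
In Python, from station import * gives the robot as it stands.
- The arm moves only by the tool play_rows, never from a script. Its argument "rows" is a list of rows, each a list of 3 entries, a list of its own where there are three numbers: the turn, a rotation vector about the tool's x, y, z in degrees, then the shift along the tool's x, y, z in mm, then the closure, from 0 (fully open) to 1 (shut). In form: [[[ax, ay, az], [dx, dy, dz], jaw], ...]. A call has 1 to 12 rows; each row shifts and turns the commanded pose from where the row before left it, along the tool's axes as they then stand; what a row does not reach is not made up. A row lasts 1/12 s, in which the tool goes at most 41.7 mm and 7.16 degrees, less where a joint would pass 70% of its speed; a pose out of reach is approached as far as the arm can. A call with a gripper value outside its range is refused whole. The fingers move at their own pace and stop on an object; "grip_force" is the grip in N (left out, the last holds). Time passes only in rows, so rows that do not move let the fingers close. It gives the time, the measured TCP pose, the force, the opening and the grip force at its end, in the units of the state.
- sense(): the state, without advancing time (a new reading comes with each control period).
- snapshot(name): name is "scene" or "side" or "wrist"; returns (picture, depth): 384x512x3 uint8, red, green, blue; 384x512 float32, m along the optical axis (not along the pixel's ray), 0 where there is no reading.
- get_calibration(name): a dict with "vfov" (degrees; the focal length in pixels is half the picture's height over the tangent of half this angle, whatever the lens; pixels are square), "cx", "cy" (the principal point, pixels), "xyz" and "attitude" of the camera in the world. Camera axes: x right, y down, z forward; pixel columns grow to the right and rows downward; lengths in m; the calibration is good to about 2 mm. A picture is of the moment at which its call begins: read the wrist's pose just before it. get_calibration takes no time and is no camera call; for the wrist camera it gives the pose at the moment of the call.
- sign_off(): hands the job in; it is judged then, once.
The state is a dict: "t": time; "q": joint angles; "qd": joint speeds; "tau": joint torques, N m; "tcp_pos": TCP position; "tool_rot": TCP orientation; "force": force on the tool from outside, world axes, zero at the start; "ft_torque": the same for the moment, N m; "finger_gap": opening from 0.0 (shut) to 1.0 (fully open); "gripper_force": force on a finger pad.
Only numpy, scipy, OpenCV 4.12 (cv2) and the standard library are available. Lean on these libraries where they do the work, as an engineer would, in place of code of your own. Each camera call takes 0.05 s, during which the arm holds its last target. There are 200 camera calls.

TASK

The water test is finished: sort what stands loose at the front of the worktop, in front of and between the three holders, into those holders. Both white-capped sample vials go into the aluminium cold block (either well), the red-capped blank and the blue-capped standard into the wells of their own colour in the white calibration stand, and the small amber indicator bottle into the round black bottle stand. Set everything down upright on the bottom of its well without dropping or tipping it, and leave the beaker and the black-capped vial standing where they are, for they are still in use.

Things in the scene. Friction and masses are not known exactly. Their poses are not given: they have to be found in the camera images.
- sample_vial_mid (a point): Water sample: glass vial with a screw cap, 27 mm across, 66 mm tall, 30 g, standing upright; WHITE cap, colourless content, white label; the point is on its axis half-way up (33 mm above its underside), z up along its axis; its yaw means nothing
- sediment_vial_mid (a point): Water sample: glass vial with a screw cap, 27 mm across, 66 mm tall, 30 g, standing upright; WHITE cap, brown content; the point is on its axis half-way up (33 mm above its underside), z up along its axis; its yaw means nothing
- standard_vial_mid (a point): Standard: glass vial with a screw cap, 27 mm across, 66 mm tall, 30 g, standing upright; BLUE cap, pale blue content; the point is on its axis half-way up (33 mm above its underside), z up along its axis; its yaw means nothing
- blank_vial_mid (a point): Blank: glass vial with a screw cap, 27 mm across, 66 mm tall, 30 g, standing upright; RED cap, colourless content; the point is on its axis half-way up (33 mm above its underside), z up along its axis; its yaw means nothing
- indicator_bottle_mid (a point): Indicator: small AMBER bottle with a white ribbed cap, body 38 mm across (upright-sided to about 45 mm up), 75 mm tall, 50 g, standing upright; the point is on its axis half-way up (37.5 mm above its underside), z up along its axis; its yaw means nothing
- beaker_mid (a point): Clear empty glass beaker, 54 mm across, 70 mm tall, standing loose among the vials; it stays where it is; the point is on its axis 35 mm above its underside
- black_vial_mid (a point): Vial like the others but with a BLACK cap, 27 mm across, 66 mm tall, standing loose among them; it stays where it is; the point is on its axis half-way up
- cold_block: Cold block for samples: bare ribbed aluminium block in a grey jacket, fixed, 64 (x) by 128 (y) by 26 mm high; origin at the centre of its underside, its z up, its y along its length. Two round wells 36 mm wide, 18 mm deep (floors 8 mm above the worktop), at y = +29 mm and y = -29 mm of its frame; they are equal. A vial in a well stands with its underside at 8 mm and its upper 48 mm free, so hold vials by the upper half or the fingers meet the block
- cal_stand: Calibration stand: white two-deck plastic rack, fixed, 60 (x) by 128 (y) by 26 mm high; origin at the centre of its underside, its z up, its y along its length. Two round wells 36 mm wide, floors 8 mm above the worktop: the one with the RED collar at y = +29 mm of its frame (on the robot's left when the yaw is 0), the one with the BLUE collar at y = -29 mm
- bottle_stand: Round black weighted cup, fixed, 76 mm across the foot, 63 mm across the cup, 26 mm high, bore 53 mm wide with its floor 8 mm above the worktop; origin at the centre of its underside. The bottle stands in it with its upper 57 mm free. A wall cabinet hangs over the back, underside 0.57 m up, front at x = 0.55 m: carry things low (0.1 m) to keep the wrist beneath it

How it is judged:
By the outcome, as a careful person would: the job done as asked, in the order asked, and still so for the second after the job is handed in, with the robot touching nothing.
It also fails if it takes over 106 s, if anything falls off the work surface, if the arm or the gripper's body presses on something with over 40 N, if the wrist force passes 120 N, or if a joint passes its speed limit or range.

## Working session

There is one attempt and no reset: what is moved stays moved. The work goes in short steps, Python scripts to look and compute and a tool call to move; the robot and the scene stay as the last step left them, time stands still between calls to the robot, and variables do not carry over. Pictures are saved under pics/ and viewed, at most 14 in all, crops included, and the job is handed in when it is done.

Besides the shell and the picture viewer there is one more tool, called after "Emit:" as name([rows], argument=value, ...), one row to a line, values as JSON. play_rows: Moves the arm, as the interface text tells. Its arguments: {"type":"object","properties":{"rows":{"type":"array","items":{"type":"array"}},"grip_force":{"type":"number"}},"required":["rows"]}

```bash
mkdir -p pics; ls; cat > h.py <<'E'
from station import *
import numpy as np, cv2
from scipy.spatial.transform import Rotation as R
def cal(n):
    c=get_calibration(n); a=np.array(c["attitude"],float)
    M=a if a.shape==(3,3) else R.from_quat(a).as_matrix()
    return c,M,np.array(c["xyz"]),192/np.tan(np.radians(c["vfov"]/2))
def pts(n,d,k):
    c,M,t,f=k; v,u=np.mgrid[:384,:512]
    return np.stack([(u-c["cx"])/f*d,(v-c["cy"])/f*d,d],-1)@M.T+t
def ray(uv,z,k):
    c,M,t,f=k; r=M@np.array([(uv[0]-c["cx"])/f,(uv[1]-c["cy"])/f,1]); return t+r*(z-t[2])/r[2]
def save(n,im,s=1.5): cv2.imwrite("pics/"+n,cv2.resize(im[...,::-1],None,fx=s,fy=s))
E
python3 - <<'E'
from h import *
print(sense())
for n in("scene","side"):
    k=cal(n);print(k[0]); im,d=snapshot(n); save(n+"0.png",im); np.savez(n+"0.npz",im=im,d=d)
E
```

```text
pics
{'t': 0.0, 'q': array([-1.44248042e+00,  5.28489104e-01,  1.43392440e+00, -5.40714493e-06,
        1.18142591e+00, -1.78540485e-01]), 'qd': array([ 0.00052609, -0.00048459,  0.00169267,  0.00120915,  0.00125643,
        0.00012429]), 'tau': array([ 3.41041994e-05, -4.42355525e+01, -1.78024524e+01, -2.93497906e-04,
        8.45317292e-03,  7.95514609e-06]), 'tcp_pos': array([ 0.18869864, -0.59507919,  0.2383125 ]), 'tool_rot': array([ 9.88252185e-01,  1.52827868e-01,  2.57084309e-05, -1.12308912e-03]), 'force': array([ 0.15963108, -0.07504969, -0.00875341]), 'ft_torque': array([-0.0443098 ,  0.05241092,  0.01626831]), 'gripper_force': 0.0, 'finger_gap': 1.0018969665550148}
{'vfov': 44.86006797842091, 'cx': 249.4529087326397, 'cy': 190.6592094417967, 'xyz': array([-0.43892674,  0.48088142,  0.81366493]), 'attitude': array([-0.45079682,  0.76379085, -0.40113599,  0.22911935])}
{'vfov': 50.273753308665114, 'cx': 260.26295746681865, 'cy': 192.8796630412806, 'xyz': array([0.03353599, 0.56431121, 0.59425503]), 'attitude': array([-0.24971929,  0.84711896, -0.44640574,  0.14405435])}
```

View pics/scene0.png

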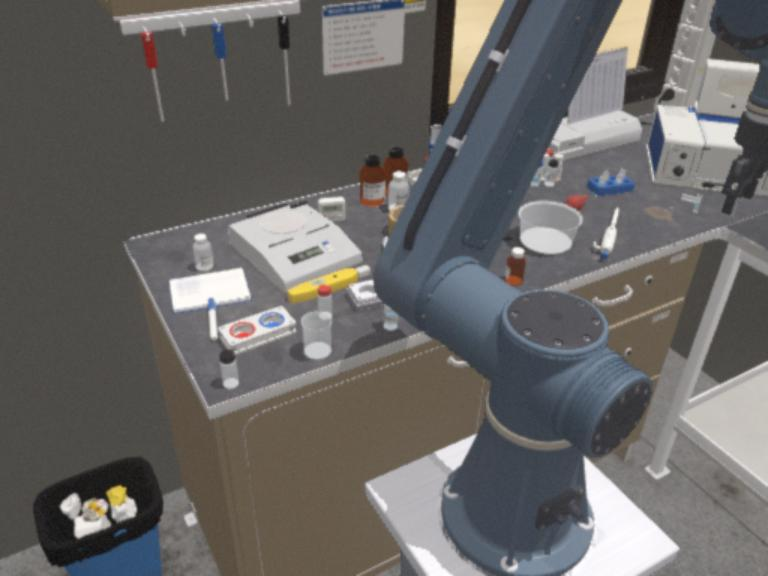

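View pics/side0.png

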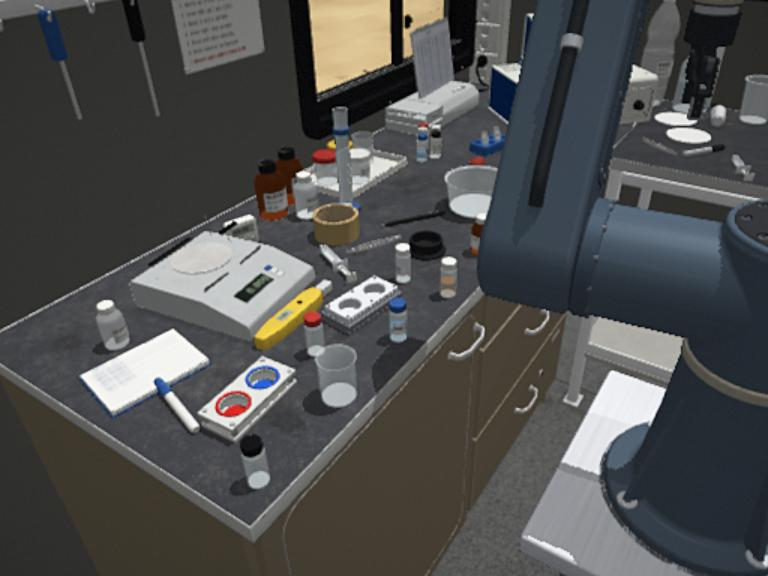

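The scene view is mostly blocked by the arm. The side view (in 768x576 pixels) shows these:
- cal stand wells: red (234,403), blue (263,377)
- cold block: (362,300)
- black ring stand: (426,244)
- caps: red (313,320), blue (398,305), white (403,249) and white/brown (449,262)
- amber bottle: (480,232), half hidden
- beaker: (337,375)
- black cap: (252,445)

```bash
python3 - <<'E'
from h import *
z=np.load("side0.npz");k=cal("side");P=pts("side",z["d"],k)
for n,(u,v),h in [("red",(313,317),.066),("blue",(398,302),.066),("wht",(403,246),.066),("sed",(449,261),.066),("amber",(480,217),.075),("blackv",(251,440),.066),("beaker",(337,353),.07),("wR",(234,404),.02),("wB",(263,377),.02),("wC1",(347,310),.026),("wC2",(377,289),.026),("stand",(426,240),.026)]:
    u/=1.5;v/=1.5
    w=P[int(v)-1:int(v)+2,int(u)-1:int(u)+2].reshape(-1,3)
    print(n,ray((u,v),h,k).round(3),np.median(w,0).round(3))
E
```

```text
red [0.53  0.037 0.066] [0.532 0.037 0.067]
blue [ 0.446 -0.059  0.066] [ 0.447 -0.058  0.067]
wht [ 0.529 -0.203  0.066] [ 0.529 -0.201  0.067]
sed [ 0.438 -0.201  0.066] [ 0.438 -0.2    0.067]
amber [ 0.457 -0.352  0.075] [ 0.459 -0.354  0.075]
blackv [0.44  0.256 0.066] [0.441 0.256 0.067]
beaker [0.448 0.087 0.07 ] [0.46  0.074 0.057]
wR [0.539 0.196 0.02 ] [0.551 0.188 0.008]
wB [0.543 0.137 0.02 ] [0.554 0.129 0.009]
wC1 [ 0.534 -0.046  0.026] [ 0.549 -0.065  0.01 ]
wC2 [ 0.527 -0.119  0.026] [ 0.54  -0.137  0.012]
stand [ 0.542 -0.303  0.026] [ 0.556 -0.328  0.009]
```

Emit:
play_rows([
  [[0,0,-6.6],[0,0,-8],0.3],
  [[0,0,-6.6],[0,0,-8],0.3],
  [[0,0,-6.6],[0,0,-8],0.3],
  [[0,0,-6.6],[0,0,-8],0.3],
  [[0,0,-6.6],[0,0,-8],0.3],
  [[0,0,-6.6],[0,0,-8],0.3],
  [[0,0,-6.6],[0,0,-8],0.3],
  [[0,0,-6.6],[0,0,-8],0.3],
  [[0,0,-6.6],[0,0,-8],0.3],
  [[0,0,-6.6],[0,0,-8],0.3],
  [[0,0,-6.4],[0,0,0],0.3],
], grip_force=30)

```text
t: 1.02
tcp_pos: [0.1889, -0.5964, 0.3207]
tool_rot: [0.705, 0.709, -0.001, 0.001]
force: [0.1, -0.0, 0.2]
finger_gap: 0.705
gripper_force: 0.0
```

Emit:
play_rows([
  [[0,0,0],[26,16,0],0.3],
  [[0,0,0],[26,16,0],0.3],
  [[0,0,0],[26,16,0],0.3],
  [[0,0,0],[26,16,0],0.3],
  [[0,0,0],[26,16,0],0.3],
  [[0,0,0],[26,16,0],0.3],
  [[0,0,0],[26,16,0],0.3],
  [[0,0,0],[26,16,0],0.3],
  [[0,0,0],[26,16,0],0.3],
  [[0,0,0],[26,16,0],0.3],
  [[0,0,0],[26,16,0],0.3],
  [[0,0,0],[26,16,0],0.3],
])

```text
t: 2.02
tcp_pos: [0.3812, -0.2822, 0.319]
tool_rot: [0.707, 0.707, 0.0, -0.0]
force: [0.3, -0.7, 0.1]
finger_gap: 0.704
gripper_force: 0.0
```

```bash
python3 - <<'E'
from h import *
s=sense();print(s["t"],s["tcp_pos"],s["q"],R.from_quat(s["tool_rot"]).as_matrix().round(3))
k=cal("wrist");print(k[2],k[1].round(2)); im,d=snapshot("wrist"); save("w1.png",im); np.savez("w1.npz",im=im,d=d)
im,d=snapshot("scene");np.savez("scene1.npz",im=im,d=d)
print(cal("wrist")[2])
E
```

```text
2.0167 [ 0.38119461 -0.28222136  0.31900142] [-8.73557623e-01  2.25041647e-01  1.69022093e+00  5.68151965e-05
  1.22718588e+00 -8.72940667e-01] [[ 0.001  1.    -0.001]
 [ 1.    -0.001  0.001]
 [ 0.001 -0.001 -1.   ]]
[ 0.38069236 -0.20520959  0.45337455] [[ 1.   -0.   -0.  ]
 [-0.   -0.96 -0.29]
 [-0.    0.29 -0.96]]
[ 0.38093601 -0.2030504   0.45347386]
```

View pics/w1.png

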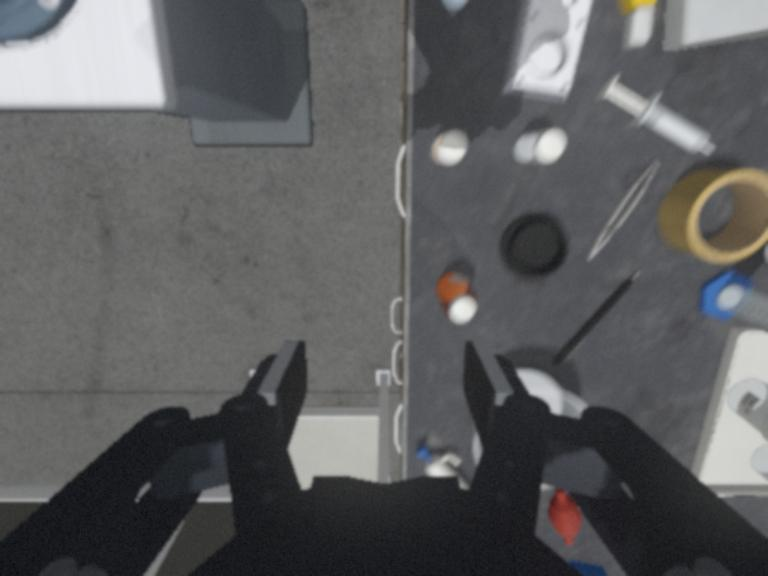

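The wrist view shows a dark stand at (534,244), amber cap (461,309), white cap (549,146), sediment cap (451,148) and the cold block at the top edge. I'll move on so the remaining things come into view.

Emit:
play_rows([
  [[0,0,0],[23,8,0],0.3],
  [[0,0,0],[23,8,0],0.3],
  [[0,0,0],[23,8,0],0.3],
  [[0,0,0],[23,8,0],0.3],
  [[0,0,0],[23,8,0],0.3],
  [[0,0,0],[23,8,0],0.3],
  [[0,0,0],[23,8,0],0.3],
  [[0,0,0],[23,8,0],0.3],
  [[0,0,0],[23,8,0],0.3],
  [[0,0,0],[0,0,0],0.3],
  [[0,0,0],[0,0,0],0.3],
])

```text
t: 3.03
tcp_pos: [0.453, -0.0767, 0.3191]
tool_rot: [0.706, 0.708, -0.0, -0.0]
force: [-0.5, -0.4, -0.7]
finger_gap: 0.702
gripper_force: 0.0
```

```bash
python3 - <<'E'
from h import *
s=sense();print(s["t"],s["tcp_pos"])
k=cal("wrist");im,d=snapshot("wrist"); save("w2.png",im)
c,M,t,f=k;print(c);np.savez("w2.npz",im=im,d=d,M=M,t=t)
P=pts("wrist",d,k);hs=P[...,2]
# caps/tops: connected regions 55..85 mm high, with mean xy, colour
m=((hs>.055)&(hs<.085)&(P[...,0]>.38)&(P[...,0]<.65)).astype(np.uint8)
n,l,st,ce=cv2.connectedComponentsWithStats(m)
for i in range(1,n):
    if st[i,4]>60: q=P[l==i]; print((ce[i]*1.5).round(),st[i,4],((q.max(0)+q.min(0))/2).round(4),q[:,2].max().round(3),im[l==i].mean(0).round())
E
```

```text
3.0333 [ 0.45295159 -0.07667005  0.31908527]
{'vfov': 71.07515888179361, 'cx': 256.48622653090774, 'cy': 186.4638810462295, 'xyz': array([0.45225604, 0.00051295, 0.45334603]), 'attitude': array([ 9.88788943e-01,  5.40865580e-04, -3.57371241e-04,  1.49318472e-01])}
[377.  30.] 563 [0.4461 0.0955 0.0633] 0.071 [136. 140. 142.]
[476. 112.] 310 [0.5336 0.037  0.0616] 0.068 [127.  56.  52.]
[380. 217.] 238 [ 0.4469 -0.0567  0.0619] 0.067 [ 70. 108. 163.]
[455. 350.] 183 [ 0.5273 -0.1995  0.0616] 0.068 [192. 193. 190.]
[373. 351.] 208 [ 0.4393 -0.2006  0.0612] 0.067 [195. 196. 192.]
[388. 468.] 267 [ 0.455  -0.3523  0.0656] 0.076 [126. 116. 110.]
```

View pics/w2.png

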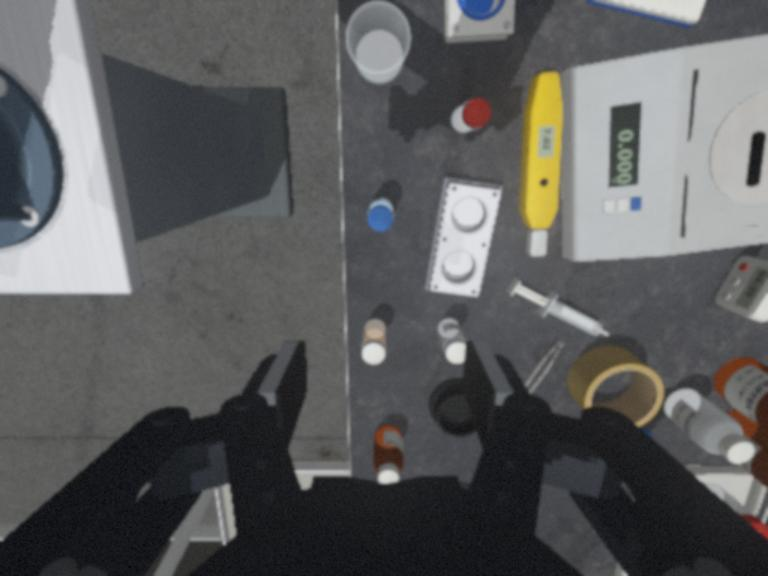

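The view shows the cold block wells at (468,212) and (458,265), the cups, and the caps red (476,112), blue (380,215), white (456,352) and sediment (373,352). The beaker is at (378,40). Next I'll measure the holders.

```bash
python3 - <<'E'
from h import *
def rect(P,m,name):
    q=P[m&(P[...,2]>.021)&(P[...,2]<.032)]
    if len(q)<30: print(name,len(q));return
    r=cv2.minAreaRect((q[:,:2]*1000).astype(np.float32));print(name,len(q),np.round(r[0],1),np.round(r[1],1),round(r[2],2),"z",np.median(q[:,2]).round(4))
def box(P,x0,x1,y0,y1): return (P[...,0]>x0)&(P[...,0]<x1)&(P[...,1]>y0)&(P[...,1]<y1)
w=np.load("w2.npz");c,_,_,f=cal("wrist");Pw=pts("wrist",w["d"],(c,w["M"],w["t"],f))
z=np.load("side0.npz");Ps=pts("side",z["d"],cal("side"))
z1=np.load("scene1.npz");Pc=pts("scene",z1["d"],cal("scene"))
for n,P in(("w",Pw),("s",Ps),("sc",Pc)):
    rect(P,box(P,.48,.61,-.165,.015),n+" cold"); rect(P,box(P,.48,.62,.075,.25),n+" cal"); rect(P,box(P,.49,.61,-.375,-.235),n+" stand")
    # well floors
    for nm,b in (("c+",(.51,.585,-.08,-.02)),("c-",(.50,.575,-.14,-.08)),):
        q=P[box(P,*b)&(P[...,2]>.004)&(P[...,2]<.014)]
        if len(q)>20: print(n,nm,len(q),((q.max(0)+q.min(0))/2).round(4),(q.max(0)-q.min(0)).round(3))
E
```

```text
w cold 1899 [561.3 -65. ] [170.5  97.7] 81.63 z 0.0254
w cal 876 [566.4 113.3] [ 45.1 121. ] 72.46 z 0.0259
w stand 205 [ 536.7 -309.3] [42.8 62.5] 18.67 z 0.0261
w c+ 426 [ 0.5426 -0.0491  0.009 ] [0.064 0.057 0.01 ]
w c- 349 [ 0.5347 -0.1104  0.0093] [0.069 0.059 0.009]
s cold 619 [559.9 -66.1] [171.9  97.2] 82.68 z 0.026
s cal 1177 [544.3 149.4] [ 90.3 183.2] 18.31 z 0.0265
s stand 137 [ 544.5 -307.2] [60.3 61.4] 16.73 z 0.0262
s c+ 131 [ 0.5442 -0.0506  0.009 ] [0.068 0.058 0.01 ]
s c- 75 [ 0.5268 -0.11    0.009 ] [0.053 0.06  0.009]
sc cold 6
sc cal 534 [535.  170.4] [ 67.7 129. ] 2.03 z 0.0249
sc stand 89 [ 542.9 -308. ] [61.  64.2] 67.49 z 0.0243
```

```bash
python3 - <<'E'
from h import *
w=np.load("w2.npz");c,_,_,f=cal("wrist");Pw=pts("wrist",w["d"],(c,w["M"],w["t"],f))
z=np.load("side0.npz");Ps=pts("side",z["d"],cal("side"))
for n,P,im in(("w",Pw,w["im"]),("s",Ps,z["im"])):
  hs=cv2.cvtColor(im,cv2.COLOR_RGB2HSV)
  for nm,pt in(("cold",(.536,-.079)),("cal",(.536,.165))):
    m=((P[...,2]>.021)&(P[...,2]<.03)&(hs[...,1]<70)&(hs[...,2]>90)&(np.hypot(P[...,0]-pt[0],P[...,1]-pt[1])<.08)).astype(np.uint8)
    k,l,st,ce=cv2.connectedComponentsWithStats(m,connectivity=4); i=1+st[1:,4].argmax()
    q=P[l==i]; r=cv2.minAreaRect((q[:,:2]*1000).astype(np.float32)); print(n,nm,len(q),np.round(r,1) if 0 else [np.round(v,1) for v in r])
    # holes inside the block: contours
    m=(l==i).astype(np.uint8)
    cs,h=cv2.findContours(m,cv2.RETR_CCOMP,cv2.CHAIN_APPROX_NONE)
    for a,b in zip(cs,h[0]):
      if b[3]>=0 and len(a)>20:
        X=np.array([P[v,u,:2] for u,v in a[:,0]])*1000; A=np.c_[2*X,np.ones(len(X))]
        s=np.linalg.lstsq(A,(X**2).sum(1),rcond=None)[0]; print("  hole",s[:2].round(1),"r",np.sqrt(s[2]+s[0]**2+s[1]**2).round(1))
E
```

```text
w cold 1677 [array([536.9, -88.2]), array([117.3,  56.4]), np.float64(81.9)]
  hole [ 532.8 -116.7] r 18.6
  hole [540.8 -59.2] r 18.6
w cal 726 [array([540.5, 122.9]), array([60. , 29.4]), np.float64(2.3)]
s cold 535 [array([536.7, -89.1]), array([120.4,  57. ]), np.float64(82.7)]
  hole [540.2 -60.2] r 19.3
  hole [ 532.5 -117.7] r 20.0
s cal 836 [array([536.9, 170.8]), array([ 63.3, 130.3]), np.float64(2.7)]
  hole [536.4 199.6] r 24.9
  hole [539.4 141.6] r 24.6
```

Emit:
play_rows([
  [[0,0,0],[-15.5,9.4,22],0.3],
  [[0,0,0],[-15.5,9.4,22],0.3],
  [[0,0,0],[-15.5,9.4,22],0.3],
  [[0,0,0],[-15.5,9.4,22],0.3],
  [[0,0,0],[-15.5,9.4,22],0.3],
  [[0,0,0],[-15.5,9.4,22],0.3],
  [[0,0,0],[-15.5,9.4,22],0.3],
  [[0,0,0],[-15.5,9.4,22],0.3],
  [[0,0,0],[0,0,0],0.3],
  [[0,0,0],[0,0,0],0.3],
])

```text
t: 3.92
tcp_pos: [0.527, -0.2026, 0.1417]
tool_rot: [0.708, 0.706, -0.001, -0.002]
force: [0.3, -0.0, -0.4]
finger_gap: 0.696
gripper_force: 0.0
```

```bash
cat > look.py <<'E'
from h import *
import sys
# look.py x y : re-measure cap nearest (x,y) with wrist; print the offset from tcp
x,y=float(sys.argv[1]),float(sys.argv[2])
s=sense();k=cal("wrist");im,d=snapshot("wrist");P=pts("wrist",d,k)
m=(P[...,2]>.055)&(P[...,2]<.085)&(np.hypot(P[...,0]-x,P[...,1]-y)<.028)
q=P[m]
if len(q)>20:
    print("n",len(q),"mid",((q.max(0)+q.min(0))/2).round(4),"top",q[:,2].max().round(4),"ext",(q.max(0)-q.min(0)).round(3))
print("tcp",s["tcp_pos"].round(4),"to go mm",np.round((np.array([y,x])-s["tcp_pos"][[1,0]])*1000,1))
if len(sys.argv)>3: save(sys.argv[3],im)
E
python3 look.py .528 -.2005 w3.png
```

```text
n 726 mid [ 0.5292 -0.1998  0.0615] top 0.0679 ext [0.024 0.025 0.013]
tcp [ 0.527  -0.2026  0.1417] to go mm [2.1 1. ]
```

View pics/w3.png

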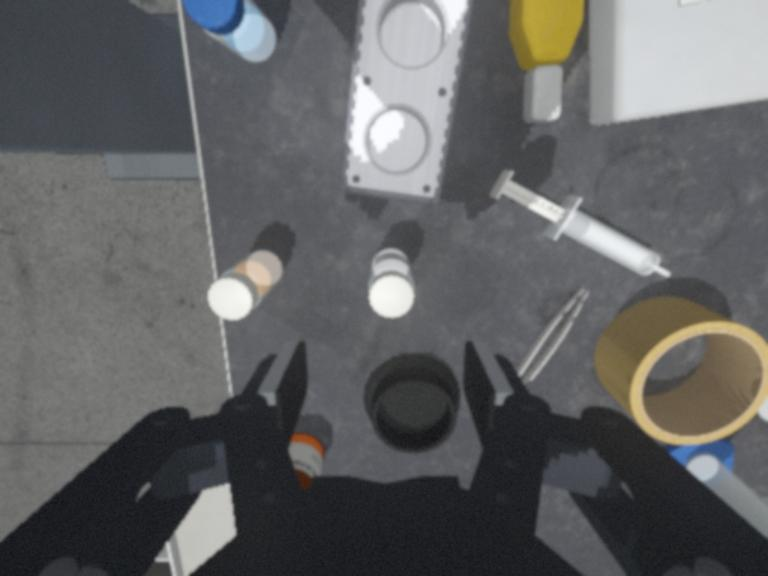

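The white cap sits at (391,297), between the fingers' x range and clear of the sediment vial at (231,297). I'll descend and grip.

Emit:
play_rows([
  [[0,0,0],[2.5,2,20],0.3],
  [[0,0,0],[0,0,20],0.3],
  [[0,0,0],[0,0,20],0.3],
  [[0,0,0],[0,0,20],0.3],
  [[0,0,0],[0,0,20],0.3],
  [[0,0,0],[0,0,8],0.3],
  [[0,0,0],[0,0,0],0.3],
  [[0,0,0],[0,0,0],1],
  [[0,0,0],[0,0,0],1],
  [[0,0,0],[0,0,0],1],
  [[0,0,0],[0,0,0],1],
  [[0,0,0],[0,0,0],1],
], grip_force=30)

```text
t: 4.97
tcp_pos: [0.531, -0.1989, 0.0369]
tool_rot: [0.707, 0.707, 0.0, 0.001]
force: [-0.2, -0.3, 6.0]
finger_gap: 0.301
gripper_force: 29.5
```

Emit:
play_rows([
  [[0,0,0],[0,0,0],1],
  [[0,0,0],[0,0,0],1],
  [[0,0,0],[0,0,-3],1],
])

```text
t: 5.22
tcp_pos: [0.5305, -0.1986, 0.039]
tool_rot: [0.707, 0.707, 0.0, 0.001]
force: [-0.7, 1.0, -0.4]
finger_gap: 0.3
gripper_force: 29.6
```

Emit:
play_rows([
  [[0,0,0],[0,0,-15],1],
  [[0,0,0],[0,0,-20],1],
  [[0,0,0],[0,0,-15],1],
  [[0,0,0],[17,1,0],1],
  [[0,0,0],[22,1,0],1],
  [[0,0,0],[22,0,0],1],
  [[0,0,0],[15,0,0],1],
  [[0,0,0],[7,0,0],1],
  [[0,0,0],[0,0,0],1],
  [[0,0,0],[0,0,0],1],
])

```text
t: 6.05
tcp_pos: [0.5325, -0.1157, 0.0885]
tool_rot: [0.707, 0.707, 0.0, 0.0]
force: [0.5, 0.4, -1.1]
finger_gap: 0.301
gripper_force: 29.6
```

```bash
python3 look.py .5327 -.117 w4.png
```

```text
n 762 mid [ 0.5334 -0.1091  0.07  ] top 0.085 ext [0.031 0.013 0.03 ]
tcp [ 0.5325 -0.1157  0.0885] to go mm [-1.3  0.2]
```

View pics/w4.png

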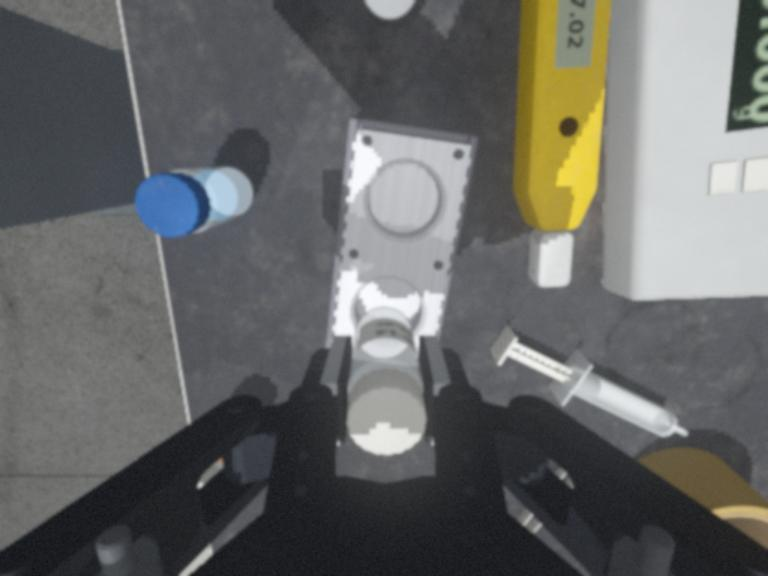

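The vial is held upright with the near well visible behind it at (387,300). Lower it.

Emit:
play_rows([
  [[0,0,0],[0,0,12],1],
  [[0,0,0],[0,0,12],1],
  [[0,0,0],[0,0,10],1],
  [[0,0,0],[0,0,5],1],
  [[0,0,0],[0,0,1.5],1],
  [[0,0,0],[0,0,1],1],
  [[0,0,0],[0,0,0],1],
])

```text
t: 6.68
tcp_pos: [0.5323, -0.1157, 0.0468]
tool_rot: [0.707, 0.707, 0.0, 0.0]
force: [0.4, 0.0, -0.3]
finger_gap: 0.303
gripper_force: 29.6
```

Emit:
play_rows([
  [[0,0,0],[0,0,1],1],
  [[0,0,0],[0,0,1],1],
  [[0,0,0],[0,0,0],1],
])

```text
t: 6.93
tcp_pos: [0.5325, -0.1155, 0.0451]
tool_rot: [0.707, 0.707, 0.0, 0.0]
force: [0.1, -0.1, -0.0]
finger_gap: 0.303
gripper_force: 29.6
```

Emit:
play_rows([
  [[0,0,0],[0,0,1],1],
  [[0,0,0],[0,0,0],1],
])

```text
t: 7.1
tcp_pos: [0.5325, -0.1155, 0.045]
tool_rot: [0.707, 0.707, 0.0, 0.001]
force: [-1.2, 0.4, 6.3]
finger_gap: 0.297
gripper_force: 30.2
```

Emit:
play_rows([
  [[0,0,0],[0,0,1],1],
  [[0,0,0],[0,0,0],1],
])

```text
t: 7.27
tcp_pos: [0.5325, -0.1156, 0.0449]
tool_rot: [0.707, 0.707, 0.0, 0.001]
force: [-3.7, 0.1, 13.4]
finger_gap: 0.302
gripper_force: 30.8
```

Contact came at TCP z = 45 mm. I'll release there and rise.

Emit:
play_rows([
  [[0,0,0],[0,0,-1.5],1],
  [[0,0,0],[0,0,0],0.62],
  [[0,0,0],[0,0,0],0.55],
  [[0,0,0],[0,0,0],0.4],
  [[0,0,0],[0,0,0],0.4],
  [[0,0,0],[0,0,-10],0.35],
  [[0,0,0],[0,0,-20],0.3],
  [[0,0,0],[0,0,-20],0.3],
  [[0,0,0],[0,0,-20],0.3],
  [[0,0,0],[0,0,-20],0.3],
  [[0,0,0],[0,0,-10],0.3],
])

```text
t: 8.18
tcp_pos: [0.5332, -0.1158, 0.147]
tool_rot: [0.707, 0.707, 0.001, 0.002]
force: [0.5, -0.5, 0.0]
finger_gap: 0.7
gripper_force: 0.0
```

```bash
python3 look.py .5327 -.117; python3 look.py .439 -.2005
```

```text
n 873 mid [ 0.5311 -0.1158  0.0654] top 0.0757 ext [0.025 0.026 0.021]
tcp [ 0.5332 -0.1158  0.147 ] to go mm [-1.2 -0.5]
tcp [ 0.5339 -0.1161  0.1479] to go mm [-84.4 -94.9]
```

The white vial stands in its well (top at 75 mm). Next is the sediment vial.

Emit:
play_rows([
  [[0,0,0],[-10,-12,0],0.3],
  [[0,0,0],[-20,-22,0],0.3],
  [[0,0,0],[-20,-22,0],0.3],
  [[0,0,0],[-20,-22,0],0.3],
  [[0,0,0],[-10,-12,0],0.3],
  [[0,0,0],[-4,-4,0],0.3],
  [[0,0,0],[0,0,0],0.3],
  [[0,0,0],[0,0,0],0.3],
])

```text
t: 8.95
tcp_pos: [0.4383, -0.1992, 0.1438]
tool_rot: [0.708, 0.707, 0.0, -0.0]
force: [0.2, 0.2, 0.6]
finger_gap: 0.7
gripper_force: 0.0
```

```bash
python3 look.py .439 -.2005
```

```text
n 714 mid [ 0.4396 -0.2011  0.0614] top 0.0675 ext [0.024 0.025 0.012]
tcp [ 0.4383 -0.1992  0.1438] to go mm [-1.3  0.7]
```

Emit:
play_rows([
  [[0,0,0],[-1.5,1,20],0.3],
  [[0,0,0],[0,0,20],0.3],
  [[0,0,0],[0,0,20],0.3],
  [[0,0,0],[0,0,20],0.3],
  [[0,0,0],[0,0,20],0.3],
  [[0,0,0],[0,0,8],0.3],
  [[0,0,0],[0,0,0],0.3],
  [[0,0,0],[0,0,0],1],
  [[0,0,0],[0,0,0],1],
  [[0,0,0],[0,0,0],1],
  [[0,0,0],[0,0,0],1],
  [[0,0,0],[0,0,0],1],
])

```text
t: 10.0
tcp_pos: [0.4399, -0.2013, 0.0374]
tool_rot: [0.707, 0.707, 0.0, 0.001]
force: [1.7, 0.8, 5.0]
finger_gap: 0.303
gripper_force: 30.0
```

Emit:
play_rows([
  [[0,0,0],[0,0,0],1],
  [[0,0,0],[0,0,-5],1],
  [[0,0,0],[0,0,-15],1],
  [[0,0,0],[0,0,-20],1],
  [[0,0,0],[0,0,-25],1],
  [[0,0,0],[0,0,-25],1],
  [[0,0,0],[0,0,-15],1],
  [[0,0,0],[0,0,0],1],
])

```text
t: 10.67
tcp_pos: [0.4405, -0.202, 0.1444]
tool_rot: [0.707, 0.707, 0.0, 0.003]
force: [-0.2, 0.4, 0.7]
finger_gap: 0.296
gripper_force: 29.6
```

Emit:
play_rows([
  [[0,0,0],[10,7,0],1],
  [[0,0,0],[20,14,0],1],
  [[0,0,0],[25,18,0],1],
  [[0,0,0],[27,19,0],1],
  [[0,0,0],[25,18,0],1],
  [[0,0,0],[20,14,0],1],
  [[0,0,0],[10,7,0],1],
  [[0,0,0],[5,3,0],1],
  [[0,0,0],[0,0,0],1],
  [[0,0,0],[0,0,0],1],
])

```text
t: 11.5
tcp_pos: [0.5382, -0.0594, 0.1408]
tool_rot: [0.707, 0.707, -0.001, -0.001]
force: [0.0, 0.6, -0.7]
finger_gap: 0.299
gripper_force: 29.6
```

Emit:
play_rows([
  [[0,0,0],[-0.5,2,15],1],
  [[0,0,0],[0,0,22],1],
  [[0,0,0],[0,0,22],1],
  [[0,0,0],[0,0,18],1],
  [[0,0,0],[0,0,10],1],
  [[0,0,0],[0,0,5],1],
  [[0,0,0],[0,0,1],1],
  [[0,0,0],[0,0,1],1],
  [[0,0,0],[0,0,0],1],
])

```text
t: 12.25
tcp_pos: [0.5417, -0.0599, 0.048]
tool_rot: [0.707, 0.707, 0.0, 0.001]
force: [0.1, 0.1, -0.3]
finger_gap: 0.302
gripper_force: 29.6
```

Emit:
play_rows([
  [[0,0,0],[0,0,1],1],
  [[0,0,0],[0,0,0],1],
])

```text
t: 12.42
tcp_pos: [0.5416, -0.0595, 0.047]
tool_rot: [0.707, 0.707, 0.0, 0.001]
force: [-0.6, -0.6, -0.0]
finger_gap: 0.3
gripper_force: 29.6
```

Emit:
play_rows([
  [[0,0,0],[0,0,1],1],
  [[0,0,0],[0,0,0.7],1],
  [[0,0,0],[0,0,0],1],
])

```text
t: 12.67
tcp_pos: [0.5416, -0.0594, 0.0454]
tool_rot: [0.707, 0.707, 0.0, 0.0]
force: [-0.6, -0.2, 5.0]
finger_gap: 0.302
gripper_force: 30.0
```

Emit:
play_rows([
  [[0,0,0],[0,0,0.7],1],
  [[0,0,0],[0,0,0],1],
])

```text
t: 12.83
tcp_pos: [0.5416, -0.0595, 0.0453]
tool_rot: [0.707, 0.707, 0.0, 0.001]
force: [-1.4, 1.0, 9.9]
finger_gap: 0.3
gripper_force: 30.5
```

Contact again, so release, rise and carry on to the red-capped blank.

Emit:
play_rows([
  [[0,0,0],[0,0,-1],1],
  [[0,0,0],[0,0,0],0.62],
  [[0,0,0],[0,0,0],0.55],
  [[0,0,0],[0,0,0],0.4],
  [[0,0,0],[0,0,0],0.4],
  [[0,0,0],[0,0,-10],0.35],
  [[0,0,0],[0,0,-20],0.3],
  [[0,0,0],[0,0,-20],0.3],
  [[0,0,0],[0,0,-20],0.3],
  [[0,0,0],[0,0,-20],0.3],
  [[0,0,0],[0,0,-10],0.3],
])

```text
t: 13.75
tcp_pos: [0.5423, -0.0597, 0.1477]
tool_rot: [0.707, 0.707, 0.001, 0.002]
force: [0.7, 0.6, -0.5]
finger_gap: 0.7
gripper_force: 0.0
```

```bash
python3 look.py .5405 -.0597
```

```text
n 866 mid [ 0.5415 -0.0586  0.0653] top 0.0755 ext [0.027 0.025 0.02 ]
tcp [ 0.5423 -0.0597  0.1477] to go mm [ 0.  -1.8]
```

Emit:
play_rows([
  [[0,0,0],[10,-1,0],0.3],
  [[0,0,0],[22,-2,0],0.3],
  [[0,0,0],[25,-2,0],0.3],
  [[0,0,0],[22,-2,0],0.3],
  [[0,0,0],[13,-1,0],0.3],
  [[0,0,0],[4,0,0],0.3],
  [[0,0,0],[0,0,0],0.3],
  [[0,0,0],[0,0,0],0.3],
])

```text
t: 14.47
tcp_pos: [0.5333, 0.0364, 0.1445]
tool_rot: [0.707, 0.707, -0.0, -0.0]
force: [-0.1, -0.2, 0.0]
finger_gap: 0.701
gripper_force: 0.0
```

```bash
python3 look.py .533 .037 w5.png
```

```text
n 714 mid [0.5337 0.0376 0.0615] top 0.0678 ext [0.024 0.024 0.013]
tcp [0.5333 0.0364 0.1445] to go mm [ 0.6 -0.3]
```

View pics/w5.png

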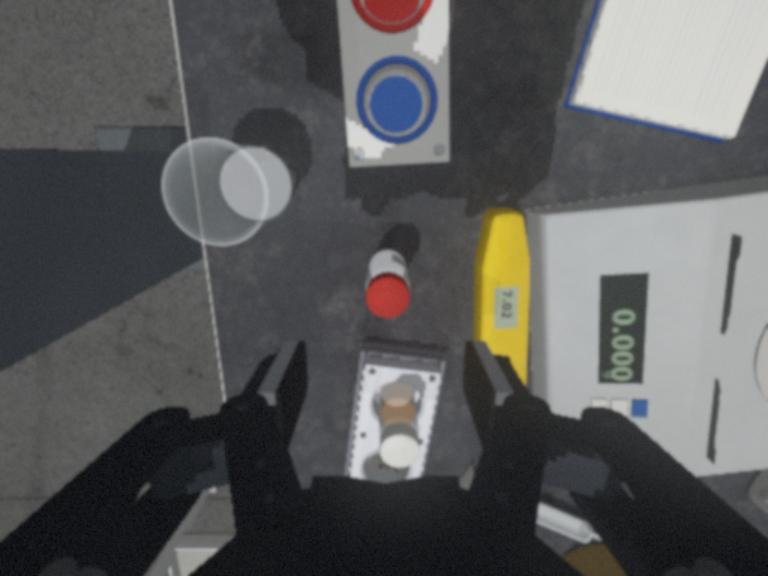

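The red cap is at (388,297) with the beaker well clear at (215,190). The yellow meter at (500,290) is close, so I'll use a narrower opening. Sediment vial stands upright at (399,445).

Emit:
play_rows([
  [[0,0,0],[1,0,20],0.45],
  [[0,0,0],[0,0,20],0.45],
  [[0,0,0],[0,0,20],0.45],
  [[0,0,0],[0,0,20],0.45],
  [[0,0,0],[0,0,20],0.45],
  [[0,0,0],[0,0,8],0.45],
  [[0,0,0],[0,0,0],0.45],
  [[0,0,0],[0,0,0],1],
  [[0,0,0],[0,0,0],1],
  [[0,0,0],[0,0,0],1],
  [[0,0,0],[0,0,0],1],
  [[0,0,0],[0,0,0],1],
])

```text
t: 15.52
tcp_pos: [0.5337, 0.0376, 0.0378]
tool_rot: [0.707, 0.707, 0.001, 0.001]
force: [-0.4, 0.6, -0.5]
finger_gap: 0.298
gripper_force: 30.2
```

Emit:
play_rows([
  [[0,0,0],[0,0,0],1],
  [[0,0,0],[0,0,-5],1],
  [[0,0,0],[0,0,-15],1],
  [[0,0,0],[0,0,-20],1],
  [[0,0,0],[0,0,-25],1],
  [[0,0,0],[0,0,-25],1],
  [[0,0,0],[0,0,-15],1],
  [[0,0,0],[0,0,0],1],
])

```text
t: 16.18
tcp_pos: [0.5354, 0.0375, 0.1455]
tool_rot: [0.707, 0.707, 0.002, 0.003]
force: [0.2, -0.4, -0.5]
finger_gap: 0.301
gripper_force: 30.2
```

```bash
python3 - <<'E'
from h import *
s=sense();k=cal("wrist");im,d=snapshot("wrist");P=pts("wrist",d,k);print(s["tcp_pos"])
hs=cv2.cvtColor(im,cv2.COLOR_RGB2HSV)
m=((P[...,2]>.021)&(P[...,2]<.031)&(P[...,0]>.49)&(P[...,0]<.585)&(P[...,1]>.095)&(P[...,1]<.25)&(hs[...,1]<70)&(hs[...,2]>60)).astype(np.uint8)
q=P[m>0];print([np.round(v,1) for v in cv2.minAreaRect((q[:,:2]*1000).astype(np.float32))],np.median(q[:,2]))
for n,lo,hi in(("red",(0,120),(12,170)),("blue",(100,130),(125,170))):
    c=(hs[...,0]>=lo[0])&(hs[...,0]<=hi[0])&(hs[...,1]>lo[1])&(P[...,1]>.1)&(P[...,2]>.018)&(P[...,2]<.035)&(P[...,0]>.49)&(P[...,0]<.59)
    q=P[c]; print(n,len(q),((q.max(0)+q.min(0))/2).round(4),(q.max(0)-q.min(0)).round(4)) if len(q) else print(n,0)
E
```

```text
[0.53538156 0.03748498 0.1454811 ]
[array([538.7, 152.7]), array([60.3, 88.1]), np.float64(2.8)] 0.025723175086670547
red 281 [0.5357 0.1867 0.0269] [0.043 0.016 0.006]
blue 468 [0.5391 0.1437 0.0272] [0.0444 0.0441 0.005 ]
```

Emit:
play_rows([
  [[0,0,0],[10,0,0],1],
  [[0,0,0],[20,0,0],1],
  [[0,0,0],[28,0,0],1],
  [[0,0,0],[28,0,0],1],
  [[0,0,0],[28,1,0],1],
  [[0,0,0],[25,0,0],1],
  [[0,0,0],[15,0,0],1],
  [[0,0,0],[7,0,0],1],
  [[0,0,0],[2,0,0],1],
  [[0,0,0],[0,0,0],1],
])

```text
t: 17.07
tcp_pos: [0.5334, 0.2008, 0.1408]
tool_rot: [0.707, 0.707, -0.001, -0.001]
force: [0.4, -0.3, -0.5]
finger_gap: 0.294
gripper_force: 30.2
```

```bash
python3 - <<'E'
from h import *
print(sense()["tcp_pos"]); im,d=snapshot("side"); save("s2.png",im)
E
```

```text
[0.53340713 0.20083248 0.14083754]
```

View pics/s2.png

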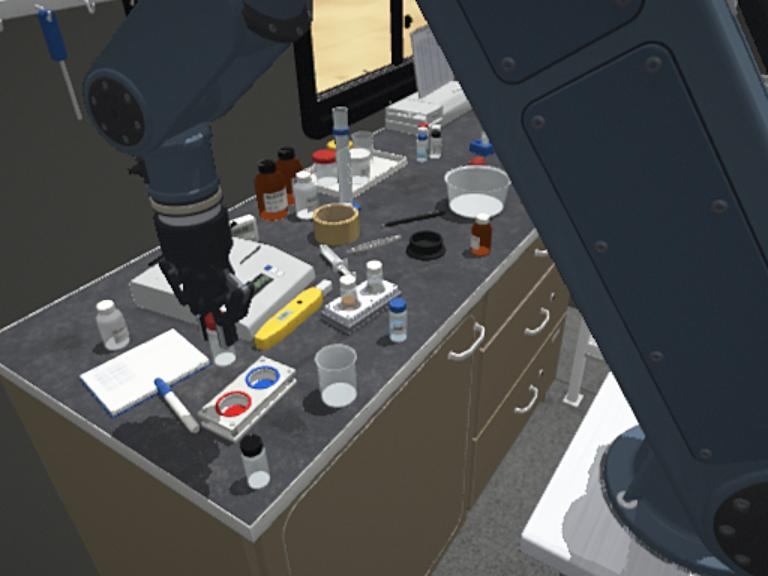

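Both samples stand in the block, at (348,293) and (374,277). The red vial is held upright above the red well's ray. Lower it.

Emit:
play_rows([
  [[0,0,0],[0,1,15],1],
  [[0,0,0],[0,0,22],1],
  [[0,0,0],[0,0,22],1],
  [[0,0,0],[0,0,18],1],
  [[0,0,0],[0,0,10],1],
  [[0,0,0],[0,0,4],1],
  [[0,0,0],[0,0,1],1],
  [[0,0,0],[0,0,0],1],
])

```text
t: 17.78
tcp_pos: [0.5358, 0.2002, 0.0503]
tool_rot: [0.707, 0.707, 0.0, 0.0]
force: [0.4, 0.2, -0.4]
finger_gap: 0.297
gripper_force: 30.2
```

Emit:
play_rows([
  [[0,0,0],[0,0,1],1],
  [[0,0,0],[0,0,1],1],
  [[0,0,0],[0,0,0],1],
])

```text
t: 18.03
tcp_pos: [0.5357, 0.2007, 0.0486]
tool_rot: [0.707, 0.707, 0.001, 0.0]
force: [-0.5, -0.2, 0.2]
finger_gap: 0.296
gripper_force: 30.2
```

Emit:
play_rows([
  [[0,0,0],[0,0,1],1],
  [[0,0,0],[0,0,0.7],1],
  [[0,0,0],[0,0,0],1],
])

```text
t: 18.28
tcp_pos: [0.5352, 0.2007, 0.0463]
tool_rot: [0.707, 0.707, 0.0, 0.0]
force: [-0.6, -0.4, -0.6]
finger_gap: 0.294
gripper_force: 30.2
```

Emit:
play_rows([
  [[0,0,0],[0,0,0.7],1],
  [[0,0,0],[0,0,0.7],1],
  [[0,0,0],[0,0,0],1],
])

```text
t: 18.53
tcp_pos: [0.5354, 0.2007, 0.0457]
tool_rot: [0.707, 0.707, 0.0, 0.0]
force: [-1.5, 0.8, 6.2]
finger_gap: 0.302
gripper_force: 30.7
```

Emit:
play_rows([
  [[0,0,0],[0,0,-0.7],1],
  [[0,0,0],[0,0,0],0.62],
  [[0,0,0],[0,0,0],0.55],
  [[0,0,0],[0,0,0],0.4],
  [[0,0,0],[0,0,0],0.4],
  [[0,0,0],[0,0,-10],0.35],
  [[0,0,0],[0,0,-20],0.3],
  [[0,0,0],[0,0,-20],0.3],
  [[0,0,0],[0,0,-20],0.3],
  [[0,0,0],[0,0,-20],0.3],
  [[0,0,0],[0,0,-10],0.3],
])

```text
t: 19.45
tcp_pos: [0.5365, 0.2008, 0.1485]
tool_rot: [0.707, 0.707, 0.002, 0.001]
force: [0.3, 0.7, 0.4]
finger_gap: 0.699
gripper_force: 0.0
```

```bash
python3 look.py .536 .2005
```

```text
n 859 mid [0.5352 0.2017 0.0653] top 0.0755 ext [0.026 0.026 0.02 ]
tcp [0.5365 0.2008 0.1485] to go mm [-0.3 -0.5]
```

Emit:
play_rows([
  [[0,0,0],[-12,-4,0],0.3],
  [[0,0,0],[-26,-9,0],0.3],
  [[0,0,0],[-32,-11,0],0.3],
  [[0,0,0],[-32,-11,0],0.3],
  [[0,0,0],[-32,-11,0],0.3],
  [[0,0,0],[-32,-11,0],0.3],
  [[0,0,0],[-32,-11,0],0.3],
  [[0,0,0],[-30,-11,0],0.3],
  [[0,0,0],[-20,-7,0],0.3],
  [[0,0,0],[-10,-3,0],0.3],
  [[0,0,0],[0,0,0],0.3],
  [[0,0,0],[0,0,0],0.3],
])

```text
t: 20.5
tcp_pos: [0.4456, -0.0574, 0.145]
tool_rot: [0.708, 0.706, -0.0, -0.001]
force: [0.8, 0.4, -0.0]
finger_gap: 0.694
gripper_force: 0.0
```

```bash
python3 look.py .4465 -.057
```

```text
n 708 mid [ 0.4471 -0.057   0.0613] top 0.0676 ext [0.024 0.024 0.013]
tcp [ 0.4456 -0.0574  0.145 ] to go mm [0.4 0.9]
```

The red vial is seated. Now grip the blue one.

Emit:
play_rows([
  [[0,0,0],[0,1,20],0.4],
  [[0,0,0],[0,0,20],0.4],
  [[0,0,0],[0,0,20],0.4],
  [[0,0,0],[0,0,20],0.4],
  [[0,0,0],[0,0,20],0.4],
  [[0,0,0],[0,0,8],0.4],
  [[0,0,0],[0,0,0],0.4],
  [[0,0,0],[0,0,0],1],
  [[0,0,0],[0,0,0],1],
  [[0,0,0],[0,0,0],1],
  [[0,0,0],[0,0,0],1],
  [[0,0,0],[0,0,0],1],
])

```text
t: 21.55
tcp_pos: [0.4477, -0.0576, 0.0384]
tool_rot: [0.707, 0.707, 0.0, 0.001]
force: [-0.2, 0.1, 3.0]
finger_gap: 0.301
gripper_force: 29.8
```

Emit:
play_rows([
  [[0,0,0],[0,0,0],1],
  [[0,0,0],[0,0,-5],1],
  [[0,0,0],[0,0,-15],1],
  [[0,0,0],[0,0,-20],1],
  [[0,0,0],[0,0,-25],1],
  [[0,0,0],[0,0,-25],1],
  [[0,0,0],[0,0,-15],1],
  [[0,0,0],[0,0,0],1],
])

```text
t: 22.22
tcp_pos: [0.4488, -0.058, 0.1455]
tool_rot: [0.707, 0.707, 0.001, 0.003]
force: [0.2, -0.1, -0.0]
finger_gap: 0.301
gripper_force: 29.6
```

Emit:
play_rows([
  [[0,0,0],[10,4,0],1],
  [[0,0,0],[22,10,0],1],
  [[0,0,0],[28,13,0],1],
  [[0,0,0],[30,14,0],1],
  [[0,0,0],[30,14,0],1],
  [[0,0,0],[30,13,0],1],
  [[0,0,0],[25,11,0],1],
  [[0,0,0],[15,7,0],1],
  [[0,0,0],[8,3,0],1],
  [[0,0,0],[3,1,0],1],
  [[0,0,0],[0,0,0],1],
  [[0,0,0],[0,0,0],1],
])

```text
t: 23.22
tcp_pos: [0.5362, 0.143, 0.1418]
tool_rot: [0.707, 0.707, -0.001, -0.001]
force: [0.4, -0.9, -0.5]
finger_gap: 0.301
gripper_force: 29.6
```

Emit:
play_rows([
  [[0,0,0],[0,1.5,15],1],
  [[0,0,0],[0,0,22],1],
  [[0,0,0],[0,0,22],1],
  [[0,0,0],[0,0,18],1],
  [[0,0,0],[0,0,10],1],
  [[0,0,0],[0,0,4],1],
  [[0,0,0],[0,0,1.5],1],
  [[0,0,0],[0,0,1],1],
  [[0,0,0],[0,0,0],1],
])

```text
t: 23.97
tcp_pos: [0.5394, 0.1434, 0.0498]
tool_rot: [0.707, 0.707, 0.001, 0.001]
force: [0.0, -1.1, -0.9]
finger_gap: 0.3
gripper_force: 29.6
```

Emit:
play_rows([
  [[0,0,0],[0,0,1],1],
  [[0,0,0],[0,0,0.7],1],
  [[0,0,0],[0,0,0],1],
])

```text
t: 24.22
tcp_pos: [0.539, 0.1437, 0.0478]
tool_rot: [0.707, 0.707, 0.0, 0.0]
force: [0.1, -0.1, 0.4]
finger_gap: 0.302
gripper_force: 29.6
```

Emit:
play_rows([
  [[0,0,0],[0,0,1],1],
  [[0,0,0],[0,0,0.7],1],
  [[0,0,0],[0,0,0],1],
])

```text
t: 24.47
tcp_pos: [0.5391, 0.1437, 0.0464]
tool_rot: [0.707, 0.707, 0.0, 0.0]
force: [-1.1, -0.3, 4.3]
finger_gap: 0.301
gripper_force: 30.1
```

Emit:
play_rows([
  [[0,0,0],[0,0,0.5],1],
  [[0,0,0],[0,0,0],1],
])

```text
t: 24.63
tcp_pos: [0.5391, 0.1437, 0.0463]
tool_rot: [0.707, 0.707, 0.0, 0.0]
force: [-1.7, 0.1, 9.2]
finger_gap: 0.302
gripper_force: 30.4
```

Emit:
play_rows([
  [[0,0,0],[0,0,-0.7],1],
  [[0,0,0],[0,0,0],0.62],
  [[0,0,0],[0,0,0],0.55],
  [[0,0,0],[0,0,0],0.4],
  [[0,0,0],[0,0,0],0.4],
  [[0,0,0],[0,0,-10],0.35],
  [[0,0,0],[0,0,-20],0.3],
  [[0,0,0],[0,0,-20],0.3],
  [[0,0,0],[0,0,-20],0.3],
  [[0,0,0],[0,0,-20],0.3],
  [[0,0,0],[0,0,-10],0.3],
])

```text
t: 25.55
tcp_pos: [0.5399, 0.1437, 0.1487]
tool_rot: [0.707, 0.707, 0.002, 0.001]
force: [1.1, -0.4, -0.3]
finger_gap: 0.699
gripper_force: 0.0
```

```bash
python3 look.py .539 .143
```

```text
n 858 mid [0.5382 0.1445 0.0652] top 0.0753 ext [0.027 0.025 0.02 ]
tcp [0.5399 0.1437 0.1487] to go mm [-0.7 -0.9]
```

Emit:
play_rows([
  [[0,0,0],[-15,-2,0],0.2],
  [[0,0,0],[-28,-5,0],0.2],
  [[0,0,0],[-30,-5,0],0.2],
  [[0,0,0],[-30,-5,0],0.2],
  [[0,0,0],[-30,-5,0],0.2],
  [[0,0,0],[-30,-5,0],0.2],
  [[0,0,0],[-30,-5,0],0.2],
  [[0,0,0],[-30,-5,0],0.2],
  [[0,0,0],[-30,-5,0],0.2],
  [[0,0,0],[-30,-5,0],0.2],
  [[0,0,0],[-30,-5,0],0.2],
  [[0,0,0],[-30,-5,0],0.2],
])

```text
t: 26.6
tcp_pos: [0.4807, -0.2006, 0.1452]
tool_rot: [0.707, 0.707, -0.0, -0.001]
force: [-0.2, 0.3, 0.7]
finger_gap: 0.8
gripper_force: 0.0
```

Emit:
play_rows([
  [[0,0,0],[-30,-5,0],0.2],
  [[0,0,0],[-30,-5,0],0.2],
  [[0,0,0],[-30,-5,0],0.2],
  [[0,0,0],[-28,-5,0],0.2],
  [[0,0,0],[-20,-3,0],0.2],
  [[0,0,0],[-10,-3,0],0.2],
  [[0,0,0],[0,0,0],0.2],
  [[0,0,0],[0,0,0],0.2],
])

```text
t: 27.27
tcp_pos: [0.455, -0.3465, 0.1452]
tool_rot: [0.708, 0.707, 0.0, -0.001]
force: [0.6, 0.3, -0.1]
finger_gap: 0.799
gripper_force: 0.0
```

```bash
python3 look.py .456 -.353 w6.png
```

```text
n 1097 mid [ 0.4563 -0.3542  0.0658] top 0.0766 ext [0.032 0.029 0.022]
tcp [ 0.455  -0.3465  0.1452] to go mm [-6.5  1. ]
```

View pics/w6.png

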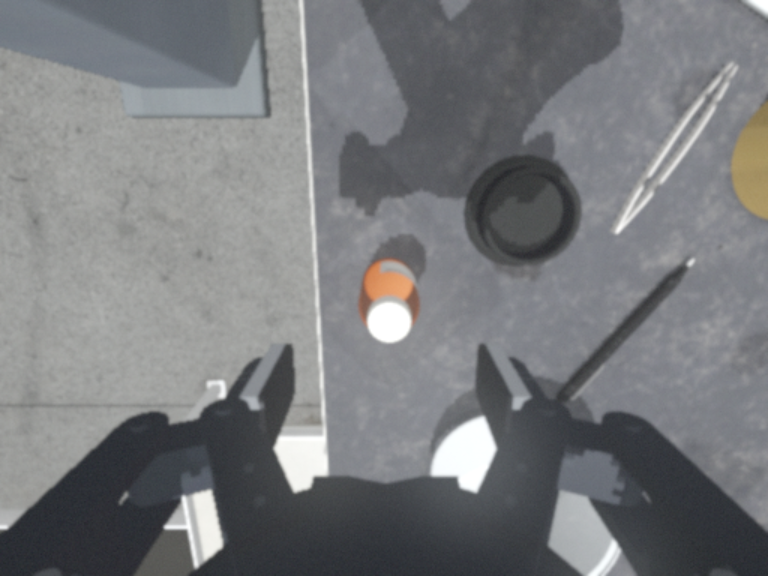

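The amber bottle's cap is at (389,321), stand bore at (524,210). There's a glass bowl near (480,460), so I'll check its distance and refine the stand's centre.

```bash
python3 - <<'E'
from h import *
k=cal("wrist");im,d=snapshot("wrist");P=pts("wrist",d,k)
v,u=np.mgrid[:384,:512]
m=(P[...,2]>.015)&(P[...,2]<.12)&(P[...,0]>.39)&(P[...,0]<.6)&(P[...,1]>-.46)&(P[...,1]<-.36)&(np.hypot(P[...,0]-.456,P[...,1]+.354)>.03)&(P[...,2]<.09)
q=P[m];print(len(q)); 
if len(q): print("bowl maxy",q[:,1].max(),"minx",q[:,0].min(),"z",np.percentile(q[:,2],[50,98]))
m=(P[...,2]>.021)&(P[...,2]<.03)&(np.hypot(P[...,0]-.544,P[...,1]+.3075)<.045)
q=P[m];c,r=cv2.minEnclosingCircle((q[:,:2]*1000).astype(np.float32));print("stand",c,r,np.median(q[:,2]))
E
```

```text
0
stand (545.8762817382812, -306.8132629394531) 31.358177185058594 0.026594962323370885
```

Emit:
play_rows([
  [[0,0,0],[-4,1,15],0.25],
  [[0,0,0],[-3.5,0,20],0.25],
  [[0,0,0],[0,0,22],0.25],
  [[0,0,0],[0,0,22],0.25],
  [[0,0,0],[0,0,20],0.25],
  [[0,0,0],[0,0,12],0.25],
  [[0,0,0],[0,0,4],0.25],
  [[0,0,0],[0,0,0],0.25],
])

```text
t: 28.03
tcp_pos: [0.4565, -0.3535, 0.03]
tool_rot: [0.707, 0.707, 0.0, -0.001]
force: [-0.5, -0.2, 0.4]
finger_gap: 0.75
gripper_force: 0.0
```

Emit:
play_rows([
  [[0,0,0],[0,0,0],1],
  [[0,0,0],[0,0,0],1],
  [[0,0,0],[0,0,0],1],
  [[0,0,0],[0,0,0],1],
  [[0,0,0],[0,0,0],1],
  [[0,0,0],[0,0,0],1],
])

```text
t: 28.53
tcp_pos: [0.4573, -0.3556, 0.0322]
tool_rot: [0.707, 0.707, 0.0, 0.001]
force: [0.7, 0.2, 6.0]
finger_gap: 0.427
gripper_force: 30.6
```

Emit:
play_rows([
  [[0,0,0],[0,0,0],1],
  [[0,0,0],[0,0,-5],1],
  [[0,0,0],[0,0,-15],1],
  [[0,0,0],[0,0,-25],1],
  [[0,0,0],[0,0,-20],1],
  [[0,0,0],[0,0,-5],1],
  [[0,0,0],[0,0,0],1],
])

```text
t: 29.12
tcp_pos: [0.4572, -0.3557, 0.1025]
tool_rot: [0.707, 0.707, -0.0, 0.002]
force: [-1.0, 0.1, -0.1]
finger_gap: 0.43
gripper_force: 30.2
```

Emit:
play_rows([
  [[0,0,0],[6,10,0],1],
  [[0,0,0],[10,18,0],1],
  [[0,0,0],[11,22,0],1],
  [[0,0,0],[10,19,0],1],
  [[0,0,0],[7,12,0],1],
  [[0,0,0],[3.5,7,0],1],
  [[0,0,0],[0,0,0],1],
  [[0,0,0],[0,0,0],1],
])

```text
t: 29.78
tcp_pos: [0.5441, -0.3069, 0.0999]
tool_rot: [0.707, 0.707, -0.0, -0.001]
force: [-0.8, 0.6, 0.5]
finger_gap: 0.431
gripper_force: 30.2
```

```bash
python3 look.py .5455 -.3075 w7.png
```

```text
n 426 mid [ 0.5431 -0.2968  0.0771] top 0.085 ext [0.037 0.015 0.016]
tcp [ 0.5441 -0.3069  0.0999] to go mm [-0.6  1.4]
```

View pics/w7.png

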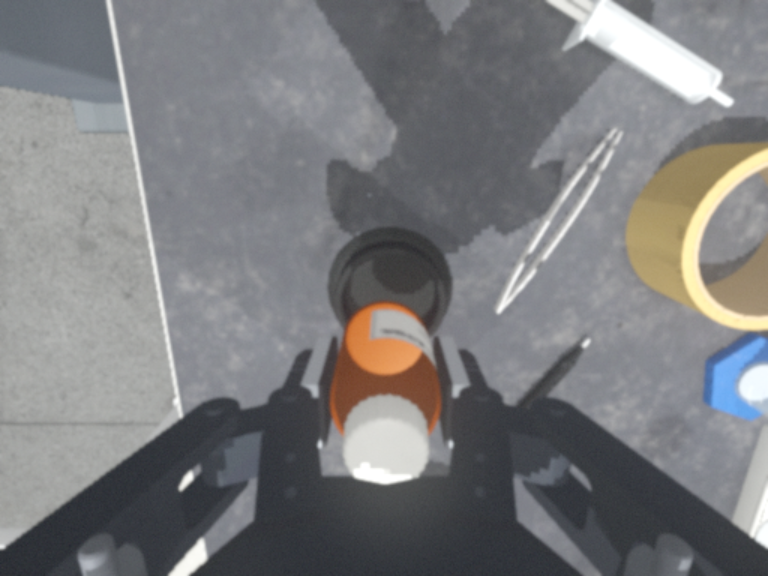

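The bottle is upright, centred left-right over the cup (bore at (390,285)). Lower it.

Emit:
play_rows([
  [[0,0,0],[-1,1,12],1],
  [[0,0,0],[0,0,15],1],
  [[0,0,0],[0,0,15],1],
  [[0,0,0],[0,0,8],1],
  [[0,0,0],[0,0,4],1],
  [[0,0,0],[0,0,1.5],1],
  [[0,0,0],[0,0,0],1],
])

```text
t: 30.42
tcp_pos: [0.5453, -0.3087, 0.045]
tool_rot: [0.707, 0.707, -0.0, -0.0]
force: [0.7, -0.9, -0.7]
finger_gap: 0.433
gripper_force: 30.2
```

Emit:
play_rows([
  [[0,0,0],[0,0,1],1],
  [[0,0,0],[0,0,1],1],
  [[0,0,0],[0,0,0],1],
])

```text
t: 30.67
tcp_pos: [0.5458, -0.3086, 0.0438]
tool_rot: [0.707, 0.707, 0.0, 0.0]
force: [-0.4, 0.4, -0.9]
finger_gap: 0.425
gripper_force: 30.2
```

Emit:
play_rows([
  [[0,0,0],[0,0,1],1],
  [[0,0,0],[0,0,1],1],
  [[0,0,0],[0,0,0.7],1],
  [[0,0,0],[0,0,0],1],
])

```text
t: 31.0
tcp_pos: [0.5456, -0.3083, 0.0405]
tool_rot: [0.707, 0.707, 0.0, -0.0]
force: [-0.1, 0.0, -0.9]
finger_gap: 0.43
gripper_force: 30.2
```

Emit:
play_rows([
  [[0,0,0],[0,0,0.8],1],
  [[0,0,0],[0,0,0.7],1],
  [[0,0,0],[0,0,0],1],
])

```text
t: 31.25
tcp_pos: [0.5456, -0.3084, 0.0402]
tool_rot: [0.707, 0.707, -0.0, 0.0]
force: [-1.4, 1.0, 5.2]
finger_gap: 0.429
gripper_force: 30.8
```

Emit:
play_rows([
  [[0,0,0],[0,0,-0.7],1],
  [[0,0,0],[0,0,0],0.5],
  [[0,0,0],[0,0,0],0.42],
  [[0,0,0],[0,0,0],0.3],
  [[0,0,0],[0,0,0],0.3],
  [[0,0,0],[0,0,-10],0.3],
  [[0,0,0],[0,0,-20],0.3],
  [[0,0,0],[0,0,-20],0.3],
  [[0,0,0],[0,0,-20],0.3],
  [[0,0,0],[0,0,-20],0.3],
  [[0,0,0],[0,0,-15],0.3],
])

```text
t: 32.17
tcp_pos: [0.5461, -0.3088, 0.1473]
tool_rot: [0.707, 0.707, 0.0, 0.001]
force: [-0.4, 0.3, 0.3]
finger_gap: 0.697
gripper_force: 0.0
```

Emit:
play_rows([
  [[0,0,0],[0,-10,-5],0.3],
  [[0,0,0],[0,-20,-10],0.3],
  [[0,0,0],[0,-25,-15],0.3],
  [[0,0,0],[0,-25,-15],0.3],
  [[0,0,0],[0,-20,-15],0.3],
  [[0,0,0],[0,-10,-5],0.3],
  [[0,0,0],[0,0,0],0.3],
  [[0,0,0],[0,0,0],0.3],
])

```text
t: 32.83
tcp_pos: [0.4355, -0.3085, 0.2098]
tool_rot: [0.708, 0.707, 0.0, 0.0]
force: [-0.8, -0.1, 0.6]
finger_gap: 0.701
gripper_force: 0.0
```

```bash
python3 - <<'E'
from h import *
k=cal("side");im,d=snapshot("side"); save("s3.png",im);P=pts("side",d,k)
for n,x,y in(("wht",.5325,-.117),("sed",.5405,-.06),("red",.536,.2005),("blue",.539,.143),("bottle",.5455,-.307),("blackv",.441,.256),("beaker",.446,.0955)):
    q=P[(P[...,2]>.06)&(P[...,2]<.1)&(np.hypot(P[...,0]-x,P[...,1]-y)<.035)]
    if len(q): print(n,((q.max(0)+q.min(0))/2).round(3),"top",q[:,2].max().round(3))
E
```

```text
wht [ 0.531 -0.118  0.069] top 0.077
sed [ 0.541 -0.061  0.069] top 0.077
red [0.534 0.2   0.069] top 0.077
blue [0.538 0.142 0.068] top 0.077
bottle [ 0.544 -0.309  0.073] top 0.086
blackv [0.439 0.259 0.064] top 0.068
beaker [0.446 0.093 0.066] top 0.072
```

View pics/s3.png

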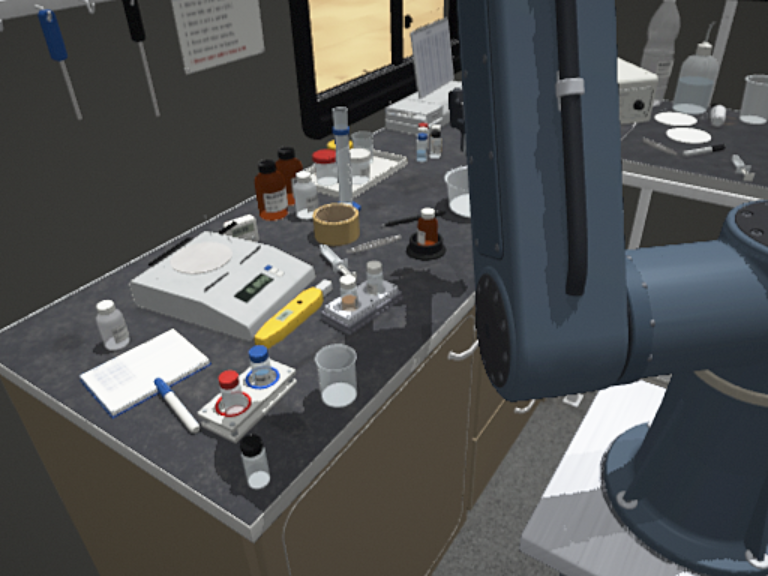

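All five stand upright in their holders: red (230,390), blue (259,367), sediment (348,293), white (374,277) and bottle (428,232). The beaker and black-capped vial haven't moved.

```bash
python3 -c "
from station import *
print(sign_off())"
```

```text
the job is handed in; nothing more can be done
None
```

The job is done and handed in at about 33 s: all five items stand upright in the holders you named, and the beaker and black-capped vial are where they were.

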